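Nip a repaired book in the bench press

ROBOT

A 6-joint arm with a two-finger parallel gripper is mounted at the origin on the work surface. World frame = base frame: x ahead of the robot, y to its left, z up, the work surface at z = 0. Lengths are in mm, angles in degrees, forces in N, time in s.
With the tool pointing down it reaches from about 300 to 850 mm from the base axis. Payload 4.2 kg.
Tool frame: the origin (TCP) lies midway between the tips of the shut fingers; the grasp point (between the pads) lies 19 mm behind it (env.grip_depth is the distance from the TCP to the grasp point, in mm); z points along the fingers, y is the line along which they close (so a half turn about z gives the same grasp; the last joint's range is limited). The gripper opens to 91 mm and grips with 3 to 60 N. Pads are 32 mm wide; open, the fingers measure 118 mm over their backs; the gripper's body (76 mm by 178 mm) begins 60 mm behind the grasp point.
Start: joints at [-68.526, 18.312, 89.639, -0, 72.044, -1.146], TCP at [221.163, -530.783, 213.976] pointing down, gripper open.
Joint ranges: [-177.97, 177.97], [-48.28, 115.42], [12.27, 149.76], [-77.06, 257.06], [2.81, 150.46], [-146.56, 146.56]. Speed limits (degrees/s): [147.25, 147.25, 180, 180, 180, 180].

INTERFACE

Orientations are given as [roll, pitch, yaw] about the fixed x, y, z axes, in that order (R = Rz(yaw) Ry(pitch) Rx(roll)).
In Python, from workcell import env, eyes gives the robot as it stands.
- The arm moves only by the tool send_rows, never from a script. Its argument "motion" is a list of rows, each a list of 7 numbers: the shift along the world's x, y, z normalised to -1 to 1, where 1 is 0.5 m, then the turn, a rotation vector about the world's x, y, z normalised to -1 to 1, where 1 is 60 degrees, then the opening, from -1 (shut) to 1 (fully open). A call has 1 to 20 rows; each row is the pose to reach, as a shift and turn from the pose commanded when the call began; what a row does not reach only later rows make up. A row lasts 1/8 s, in which the tool goes at most 62.5 mm and 10.7 degrees, less where a joint would pass 70% of its speed; a pose out of reach is approached as far as the arm can. A call with a number of a shift or a turn outside -1 to 1 is refused whole. A call with a gripper value outside its range is refused whole. The fingers move at their own pace and stop on an object; "squeeze" is the grip in N (left out, the last holds). Time passes only in rows, so rows that repeat a pose let the fingers close. It gives the time, the measured TCP pose, the force, the opening and the grip force at its end, in the units of the state.
- env.state(): the state, without advancing time (a new reading comes with each control period).
- eyes.grab_frame(name): name is "scene" or "top" or "wrist"; returns a dict with "pixels" (480x640x3 uint8, red, green, blue), "depth" (480x640 float32, mm along the optical axis (not along the pixel's ray), 0 where there is no reading), "fx", "fy", "cx", "cy" (pixels), "distortion" ([k1, k2, p1, p2, k3] as OpenCV has them; the pictures are not rectified), "R" (3x3) and "t" (3): a world point X has camera coordinates R X + t; the wrist camera has in their place "T_tool_cam" (4x4, takes a point from camera to tool coordinates, whose origin is the TCP and whose axes are the flange's). Camera axes: x right, y down, z forward; pixel columns grow to the right and rows downward; lengths in mm; the calibration is good to about 2 mm. A picture is of the moment at which its call begins: read the wrist's pose just before it.
- env.job_done(): hands the job in; it is judged then, once.
The state is a dict: "time_s": time; "qpos": joint angles; "qvel": joint speeds; "effort": joint torques, N m; "ee_pos": TCP position; "ee_rot": TCP orientation; "force": force on the tool from outside, world axes, zero at the start; "torque": the same for the moment, N m; "gripper_width": finger opening in mm; "gripper_force": force on a finger pad.
Only numpy, scipy, OpenCV 4.12 (cv2) and the standard library are available. Lean on these libraries where they do the work, as an engineer would, in place of code of your own. Each camera call takes 0.05 s, during which the arm holds its last target. There are 200 camera calls.

TASK

The repaired red book is lying part-way out of the bench press. Slide it in gently by its spine until its far edge sits flat against the back stop, then wind the press down with the handwheel until you feel the platen take hold of the book, and carry on just until the pointer on the wheel's rim meets the index on the far side of the press. Do not force or crush the book, and leave the other things on the table where they are.

Things in the scene. Friction and masses are not known exactly. Their poses are not given: they have to be found in the camera images.
- press: Grey bench book press, fixed. Origin on the table below the screw axis; x straight into the press, away from the robot, y left, z up. Base 240 deep (x) by 300 wide (y) mm. Two 22 mm columns at x = 0, y = +130 and -130 mm carry a crossbeam 56 deep, 300 wide, 134 to 164 mm high. Under it the screw carries a felt-faced platen, 148 deep and 172 wide, on springs (14 N/mm).
- bed: The press's flat steel bed, fixed, 210 mm deep (x) by 216 mm wide (y), 8 mm thick. Origin on its underside, below the screw axis, axes as the press. Its top is 8 mm above its origin and 30 mm above the table; it reaches from x = -115 to +95 mm. Between bed and book about 65 N is right; over 130 N crushes the book.
- backstop (a point): Middle of the front face of the back stop, at the height of the bed's top: a straight steel bar across the bed, 78 mm beyond the screw axis, 200 mm wide and 14 mm higher than the bed's top. Axes as the press.
- book: The loose red hardback, flat on the bed: 182 mm from spine to far edge (its x), 188 long (its y), 26 thick, 0.3 to 0.6 kg. Origin: centre of its underside; x points from the spine (near side) to the edge that meets the back stop. Home, its spine is 104 mm in front of the screw axis. Slides at 2 to 4 N; pushed mid-spine while askew it jams: push the lagging end. The glue bears 25 N.
- spine (a point): Middle of the book's spine face, half-way up (13 mm above the bed's top). The book starts 30 to 60 mm short of home and up to 0.08 rad askew. Axes of the book.
- wheel: Handwheel: dark steel ring, 74 mm outer radius, three spokes, 184 to 202 mm above the table; turns about its z (up) axis and stays at this height while the screw's end (21 mm thick, up to 263 mm high) sinks through its hub. Clockwise from above lowers the platen, 30 mm a turn. It stays where it is left. Origin on its axis, 183 mm above the table.
- wheel_axis (a point): The handwheel's axis, 203 mm above the table. Winding takes about 7 N at the handle while the platen is free and climbs by some 5 N as it presses the book. The platen takes hold 50 to 60 degrees before the right meeting of pointer and index. The wheel starts 0.45 to 1.45 turns short of it, so the pointer may first pass the index with the platen still in the air, which does not count.
- handle_mid (a point): Half-way up the black upright crank handle on the wheel, 58 mm from the wheel axis, exactly opposite the pointer. It is 19 to 23 mm thick, 203 to 259 mm above the table, this point at 233 mm, and spins freely about its own upright axis, so a hand holding it need not turn with the wheel.
- pointer (a point): Outer tip of the steel pointer, a bright 5 mm wide bar over the rim of the wheel, 79.5 mm from the wheel axis and 200.5 mm above the table; it turns with the wheel.
- index (a point): The place where the pointer's tip must come to stand: just inside the fixed upright 5 mm steel blade on a bracket at the back of the crossbeam, 79.5 mm beyond the wheel axis along the bed's x, at the pointer's height.
- jar_c (a point): Middle of the white paste jar, 82 mm across and 105 mm high, standing loose beside the press: a bystander.
- pencilbox: Flat cardboard box 52 x 180 x 18 mm, loose, origin under its centre: a bystander.
- brush: Paste brush about 170 mm long lying on the table, loose: a bystander.
- clip: Binder clip 32 x 18 x 15 mm with wire arms, loose: a bystander.
- folder: White folding tool 150 x 22 x 6 mm lying to the right: a bystander.

How it is judged:
By the outcome, as a careful person would: the job done as asked, in the order asked, and still so for the second after the job is handed in, with the robot touching nothing.
It also fails if it takes over 72 s, if anything falls off the work surface, if the arm or the gripper's body presses on something with over 40 N, if the wrist force passes 120 N, or if a joint passes its speed limit or range.

## Working session

There is one attempt and no reset: what is moved stays moved. The work goes in short steps, Python scripts to look and compute and a tool call to move; the robot and the scene stay as the last step left them, time stands still between calls to the robot, and variables do not carry over. Pictures are saved under pics/ and viewed, at most 10 in all, crops included, and the job is handed in when it is done.

Besides the shell and the picture viewer there is one more tool, called as name(argument=value, ...), one argument or row to a line, values as JSON. send_rows: Moves the arm, as the interface text tells. Its arguments: {"type":"object","properties":{"motion":{"type":"array"},"squeeze":{"type":"number"}},"required":["motion"]}

```bash
mkdir -p pics; ls; cat > h.py <<'E'
from workcell import env, eyes
import numpy as np, cv2
def grab(n):
    f=eyes.grab_frame(n); f['K']=np.array([[f['fx'],0,f['cx']],[0,f['fy'],f['cy']],[0,0,1.]]); return f
def rays(f,uv):
    p=cv2.undistortPoints(np.array(uv,float).reshape(-1,1,2),f['K'],np.array(f['distortion'])).reshape(-1,2)
    return np.c_[p,np.ones(len(p))]
def onplane(f,uv,z):
    R=np.array(f['R']);t=np.array(f['t']);o=-R.T@t;d=rays(f,uv)@R
    return o+d*((z-o[2])/d[:,2])[:,None]
def pts(f,uv):
    uv=np.array(uv,int).reshape(-1,2);d=f['depth'][uv[:,1],uv[:,0]]
    return (rays(f,uv)*d[:,None]-np.array(f['t']))@np.array(f['R'])
def proj(f,X):
    R=np.array(f['R']);t=np.array(f['t'])
    return cv2.projectPoints(np.array(X,float).reshape(-1,1,3),cv2.Rodrigues(R)[0],t,f['K'],np.array(f['distortion']))[0].reshape(-1,2)
def save(f,n): cv2.imwrite('pics/'+n,f['pixels'][:,:,::-1])
E
python3 - <<'E'
from h import *
for n in('scene','top'):
    f=grab(n);save(f,n+'1.png');print(n,f['fx'],-np.array(f['R']).T@np.array(f['t']),f['R'][2])
print(env.state(),env.grip_depth)
E
```

```text
pics
scene 521.3991826999461 [ 1110.01673055 -1032.72400214   915.15426704] [-0.39798936  0.72485696 -0.56230495]
top 511.86205692983134 [ 325.41161236  -35.0487396  1246.62435435] [ 0.21462884 -0.00841547 -0.97665943]
{'time_s': 0.1, 'qpos': array([-6.85265898e+01,  1.83484782e+01,  8.96994927e+01, -2.02041230e-03,
        7.20442066e+01, -1.14561584e+00]), 'qvel': array([ 0.01684682, -0.09845085, -0.11071335, -0.01733947,  0.04608495,
       -0.04795496]), 'effort': array([-6.72286151e-04, -4.13334203e+01, -2.32509577e+01,  7.27596832e-02,
        4.21799545e-02, -5.52831193e-05]), 'ee_pos': array([ 220.97300164, -530.35294651,  213.198824  ]), 'ee_rot': array([-1.79907802e+02,  7.76734019e-05,  2.26196505e+01]), 'force': array([ 0.53521855, -0.03428502,  0.32811869]), 'torque': array([-0.08645089, -0.01723295,  0.0273668 ]), 'gripper_force': 0.0, 'gripper_width': 91.47914893918616} 18.8
```

View pics/scene1.png

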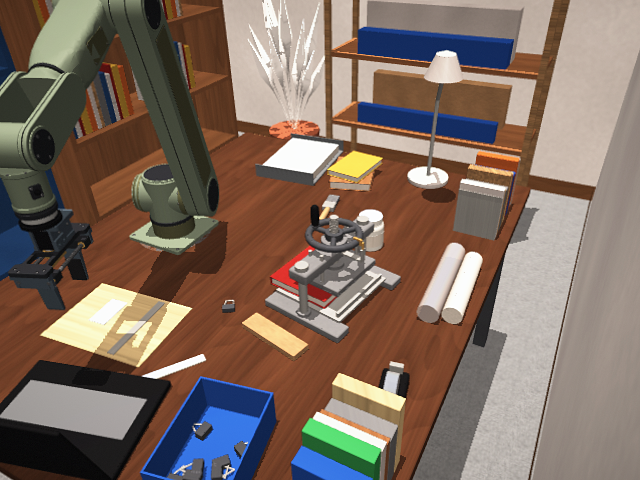

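View pics/top1.png

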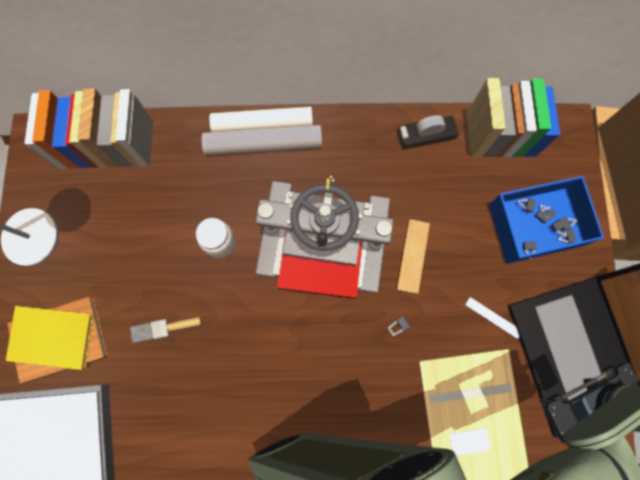

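The scene view shows the press at about (335,270), with the book sticking out towards the robot. In the top view the wheel is at (325,217), the handle at (322,238), the index at (330,181), the red book at (280–360, 245–297), the jar at (214,237) and the pencil box at (413,256).

```bash
python3 - <<'E'
from h import *
f=grab('top');img=f['pixels']
hsv=cv2.cvtColor(img,cv2.COLOR_RGB2HSV)
m=((hsv[...,0]<6)|(hsv[...,0]>174))&(hsv[...,1]>180)&(hsv[...,2]>110)
m=m.astype('uint8');m[:235]=0;m[310:]=0;m[:,:260]=0;m[:,380:]=0
c=max(cv2.findContours(m,0,2)[0],key=cv2.contourArea)
print('redarea',cv2.contourArea(c)); ap=cv2.approxPolyDP(c,3,True)[:,0]
print(np.c_[ap,onplane(f,ap,56),pts(f,ap)].round(1))
# depth-based world map
vv,uu=np.mgrid[170:310,250:400];uv=np.c_[uu.ravel(),vv.ravel()]
P=pts(f,uv)
print('red z',np.median(P[m[170:310,250:400].ravel()>0,2]))
for nm,lo,hi in(('ring',190,212),('beam',155,172),('col',172,184),('handle',245,270)):
    s=(P[:,2]>lo)&(P[:,2]<hi); q=P[s];print(nm,s.sum(),q.min(0).round(1) if s.any() else'',q.max(0).round(1) if s.any() else '',q.mean(0).round(1) if s.any() else '')
s=(P[:,2]>155)&(P[:,2]<172);r=cv2.minAreaRect(P[s][:,:2].astype('float32'));print(r)
s=(P[:,2]>22)&(P[:,2]<36)
crop=cv2.resize(img[165:315,245:425],None,fx=4,fy=4,interpolation=cv2.INTER_CUBIC);cv2.imwrite('pics/c1.png',crop[:,:,::-1])
g=grab('scene');cv2.imwrite('pics/c2.png',cv2.resize(g['pixels'][190:350,255:415],None,fx=3.6,fy=3.6,interpolation=cv2.INTER_CUBIC)[:,:,::-1])
E
```

```text
redarea 2426.5
[[ 283.   257.   546.3   46.8   56.   546.4   46.8   55.5]
 [ 277.   287.   475.3   61.1   56.   475.2   61.    56.4]
 [ 356.   297.   448.5 -122.8   56.   448.7 -122.9   54.4]
 [ 358.   260.   535.9 -130.3   56.   535.8 -130.3   56.5]
 [ 356.   266.   521.6 -125.1   56.   521.7 -125.2   55.9]]
red z 55.26929574553854
ring 2037 [ 532.9 -123.1  190.4] [694.7  22.3 211.6] [607.1 -50.7 199.3]
beam 1845 [ 554.7 -200.1  155. ] [691.4 101.5 172. ] [603.5 -51.8 162.7]
col 682 [ 568.7 -195.   172. ] [694.   93.1 184. ] [605.6 -50.1 177.5]
handle 116 [539.2 -59.9 245.1] [614.7 -34.5 262.7] [560.4 -45.5 253.4]
((633.4118041992188, -54.98426818847656), (300.4780578613281, 118.19133758544922), 79.85426330566406)
```

View pics/c1.png

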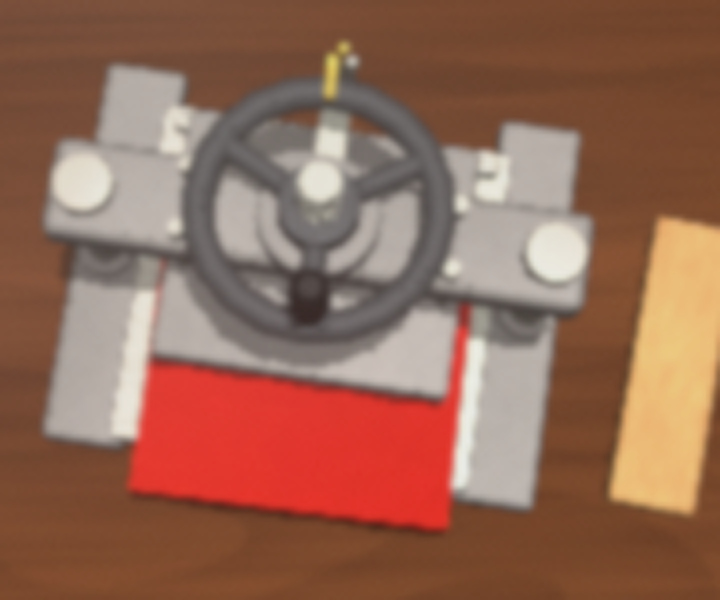

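View pics/c2.png

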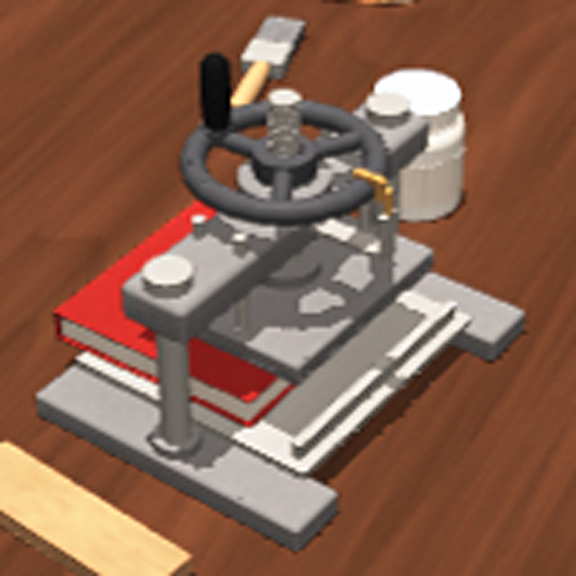

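The c1 crop shows the column caps at (82,183) and (556,252), the wheel hub near (318,205), and the handle at (309,295). The yellow pointer strip runs (331,55–95), with the index tip just right of it at about (348,55). In c2 the platen is clear above the book.

```bash
cat >> h.py <<'E'
def book(f,C,ux,uy,zt=56):
    hsv=cv2.cvtColor(f['pixels'],cv2.COLOR_RGB2HSV)
    m=(((hsv[...,0]<6)|(hsv[...,0]>174))&(hsv[...,1]>150)&(hsv[...,2]>70)).astype('uint8')
    m[:235]=0;m[310:]=0;m[:,:262]=0;m[:,:][:,378:]=0
    c=max(cv2.findContours(m,0,1)[0],key=cv2.contourArea)[:,0]
    P=onplane(f,c,zt)[:,:2]-C; L=np.c_[P@ux,P@uy]
    near=[]
    for y0 in np.arange(-85,86,8):
        s=abs(L[:,1]-y0)<5
        if s.any(): near.append([y0,L[s,0].min()])
    near=np.array(near);k=np.polyfit(near[:,0],near[:,1],1)
    s=L[:,0]<k[1]+40
    return k,near,L[s,1].min(),L[s,1].max()
E
python3 - <<'E'
from h import *
f=grab('top');img=f['pixels']
a,b=onplane(f,[[265.5,210.75],[384,228]],177)
# refine caps by bright blob
hsv=cv2.cvtColor(img,cv2.COLOR_RGB2HSV)
w=((hsv[...,1]<40)&(hsv[...,2]>185)).astype('uint8')
n,l,st,ce=cv2.connectedComponentsWithStats(w)
caps=[]
for i in range(1,n):
    if st[i,4]>15 and 250<ce[i,0]<400 and 170<ce[i,1]<300: print(st[i],ce[i].round(1))
print('z caps',pts(f,[[265,211],[384,228]])[:,2])
d=(a-b)[:2];print('caps',a,b,np.linalg.norm(d),'yaw',np.degrees(np.arctan2(-d[0],d[1])))
# ring fit
vv,uu=np.mgrid[170:260,280:370];uv=np.c_[uu.ravel(),vv.ravel()]
dk=(img[uv[:,1],uv[:,0]].max(1)<120)
P=pts(f,uv);s=dk&(P[:,2]>192)&(P[:,2]<210);Q=onplane(f,uv[s],199)[:,:2]
C=(a+b)[:2]/2
for _ in range(5):
    r=np.linalg.norm(Q-C,axis=1);k=(r>56)&(r<84);q=Q[k]
    A=np.c_[2*q,np.ones(len(q))];x=np.linalg.lstsq(A,(q**2).sum(1),rcond=None)[0];C=x[:2]
print('ring C',C,np.sqrt(x[2]+C@C),k.sum(),'cap mid',(a+b)[:2]/2)
yaw=np.arctan2(-d[0],d[1]);ux=np.array([np.cos(yaw),np.sin(yaw)]);uy=np.array([-ux[1],ux[0]])
k,near,lo,hi=book(f,C,ux,uy);print('spine off,slope',k,lo,hi);print(near.round(1).tolist())
for nm,uv,z in(('ptr tip',[327.8,179],200.5),('idx',[332,179.5],200.5),('handle top',[322.3,236],259)):
    p=onplane(f,[uv],z)[0];e=p[:2]-C;print(nm,p.round(1),(e@ux).round(1),(e@uy).round(1),np.degrees(np.arctan2(e@uy,e@ux)).round(1))
h=((hsv[...,0]>18)&(hsv[...,0]<32)&(hsv[...,1]>100)&(hsv[...,2]>120));vs,us=np.where(h)
k=(us>315)&(us<340)&(vs<195);print(np.c_[us[k],vs[k]].tolist())
E
```

```text
[284 191   9  16  91] [288.1 198. ]
[320 197  11  18 140] [325.5 206.3]
[258 203  16  14 177] [265.3 209.5]
[363 203  12  13  99] [368.7 208.9]
[270 208  20  16 181] [281. 217.]
[300 213   9  15  85] [303.8 220.4]
[377 220  15  15 187] [383.8 226.9]
[356 227  33  13 138] [368.9 233.3]
[268 238  15  36 260] [276.4 257.2]
[326 244  32  19 327] [346.2 253.9]
[293 249  10   5  23] [297.1 251.5]
[359 249  19  41 402] [367.  274.2]
z caps [176.89287166 171.54105306]
caps [626.42616183  76.19966033 177.        ] [ 583.40671284 -179.14575852  177.        ] 258.9439242797449 yaw -9.56313041966107
ring C [604.91164279 -50.31029354] 65.02383033804846 1391 cap mid [604.91643733 -51.47304909]
spine off,slope [-2.29650035e-02 -1.46378943e+02] -99.88101302932041 90.6111775574624
[[-85.0, -144.6], [-77.0, -144.6], [-69.0, -144.7], [-61.0, -145.3], [-53.0, -144.8], [-45.0, -145.4], [-37.0, -144.5], [-29.0, -145.9], [-21.0, -145.9], [-13.0, -146.0], [-5.0, -146.7], [3.0, -146.1], [11.0, -147.1], [19.0, -147.1], [27.0, -147.2], [35.0, -147.9], [43.0, -147.4], [51.0, -148.1], [59.0, -147.1], [67.0, -147.8], [75.0, -147.3], [83.0, -148.3]]
ptr tip [688.3 -59.9 200.5] 83.8 4.4 3.0
idx [687.  -68.9 200.5] 84.0 -4.7 -3.2
handle top [549.5 -45.  259. ] -55.5 -4.0 -175.9
[[330, 176], [331, 176], [329, 177], [330, 177], [331, 177], [327, 178], [328, 178], [329, 178], [330, 178], [331, 178], [326, 179], [327, 179], [328, 179], [329, 179], [330, 179], [326, 180], [327, 180], [328, 180], [329, 180], [326, 181], [327, 181], [328, 181], [329, 181], [326, 182], [327, 182], [328, 182], [329, 182], [326, 183], [327, 183], [328, 183], [329, 183], [326, 184], [327, 184], [328, 184], [329, 184], [326, 185], [327, 185], [328, 185], [326, 186], [327, 186], [328, 186], [326, 187], [327, 187], [328, 187], [326, 188], [327, 188], [328, 188], [326, 189], [327, 189]]
```

send_rows(
  motion=[
    [0.36,0.98,0,0,0,-0.536,1],
    [0.36,0.98,0,0,0,-0.536,1],
    [0.36,0.98,0,0,0,-0.536,1],
    [0.36,0.98,0,0,0,-0.536,1],
    [0.36,0.98,0,0,0,-0.536,1],
    [0.36,0.98,0,0,0,-0.536,1],
    [0.36,0.98,0,0,0,-0.536,1],
    [0.36,0.98,0,0,0,-0.536,1],
    [0.36,0.98,0,0,0,-0.536,1],
    [0.36,0.98,0,0,0,-0.536,1],
    [0.36,0.98,0,0,0,-0.536,1],
    [0.36,0.98,0,0,0,-0.536,1],
    [0.36,0.98,0,0,0,-0.536,1],
    [0.36,0.98,0,0,0,-0.536,1],
  ],
)

```text
time_s: 2.0
ee_pos: [401.0, -41.3, 214.0]
ee_rot: [180.0, -0.0, -9.6]
force: [0.1, -0.7, 0.3]
gripper_width: 91.0
gripper_force: 0.0
```

send_rows(
  motion=[
    [0.031,0.035,-0.1,-0.028,-0.164,0,1],
    [0.031,0.035,-0.2,-0.028,-0.164,0,1],
    [0.031,0.035,-0.3,-0.028,-0.164,0,1],
    [0.031,0.035,-0.348,-0.028,-0.164,0,1],
    [0.031,0.035,-0.348,-0.028,-0.164,0,1],
    [0.031,0.035,-0.348,-0.028,-0.164,0,1],
  ],
)

```text
time_s: 2.75
ee_pos: [417.8, -23.5, 40.9]
ee_rot: [180.0, -10.1, -9.6]
force: [0.7, 0.2, 0.7]
gripper_width: 91.1
gripper_force: 0.0
```

```bash
python3 - <<'E'
from h import *
s=env.state();print(s['ee_pos'],s['ee_rot'],s['force'],s['time_s'])
f=grab('top');save(f,'t2.png')
cv2.imwrite('pics/c3.png',cv2.resize(f['pixels'][165:345,240:420],None,fx=3,fy=3,interpolation=2)[:,:,::-1])
E
```

```text
[417.75497928 -23.47943722  40.93780869] [179.9786884  -10.09998426  -9.55087787] [0.72635391 0.20160019 0.69902116] 2.75
```

View pics/c3.png

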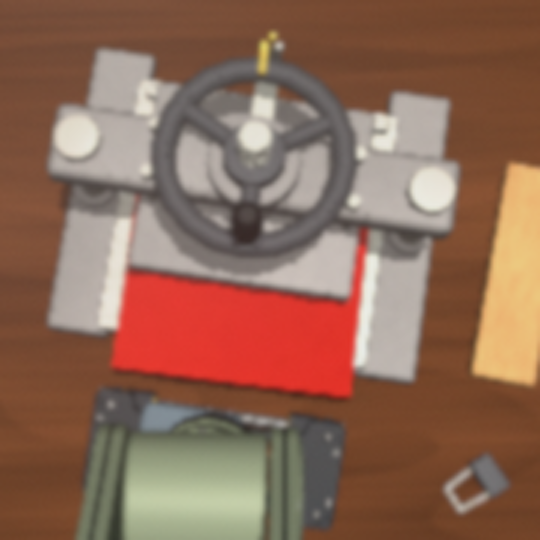

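send_rows(
  motion=[
    [0.0237,-0.004,0,0,0,0,1],
    [0.0434,-0.0073,0,0,0,0,1],
    [0.0473,-0.008,0,0,0,0,1],
    [0.0513,-0.0086,0,0,0,0,1],
    [0.0552,-0.0093,0,0,0,0,1],
    [0.0592,-0.01,0,0,0,0,1],
    [0.0631,-0.0106,0,0,0,0,1],
    [0.067,-0.0113,0,0,0,0,1],
    [0.071,-0.012,0,0,0,0,1],
    [0.0749,-0.0126,0,0,0,0,1],
    [0.0789,-0.0133,0,0,0,0,1],
    [0.0828,-0.0139,0,0,0,0,1],
    [0.0868,-0.0146,0,0,0,0,1],
    [0.0907,-0.0153,0,0,0,0,1],
  ],
)

```text
time_s: 4.55
ee_pos: [462.1, -31.0, 39.9]
ee_rot: [180.0, -10.0, -9.5]
force: [-1.2, 0.6, -1.7]
gripper_width: 90.9
gripper_force: 0.9
```

```bash
python3 - <<'E'
from h import *
C=np.array([604.9,-50.8]);y=np.radians(-9.56);ux=np.array([np.cos(y),np.sin(y)]);uy=np.array([-ux[1],ux[0]])
s=env.state();e=s['ee_pos'][:2]-C;print(e@ux,e@uy,s['force'],s['time_s'])
f=grab('top');k,n,lo,hi=book(f,C,ux,uy);print(k,lo,hi,n.round(1).tolist())
E
```

```text
-144.0702187951165 -4.1568439345024375 [-1.19951768  0.61599409 -1.72605353] 4.55
[ 7.55813256e-04 -1.14457037e+02] -95.41459938686639 87.26466595460698 [[-85.0, -113.1], [-77.0, -112.5], [-69.0, -113.2], [-61.0, -111.9], [-53.0, -111.3], [-45.0, -115.0], [-37.0, -116.0], [-29.0, -117.4], [-21.0, -117.8], [-13.0, -116.5], [-5.0, -116.2], [3.0, -116.9], [11.0, -116.0], [19.0, -115.0], [27.0, -115.0], [35.0, -115.1], [43.0, -115.1], [51.0, -114.2], [59.0, -111.6], [67.0, -112.7], [75.0, -113.4], [83.0, -112.4]]
```

send_rows(
  motion=[
    [0.0039,-0.0007,0,0,0,0,1],
    [0.0079,-0.0013,0,0,0,0,1],
    [0.0118,-0.002,0,0,0,0,1],
    [0.0158,-0.0027,0,0,0,0,1],
    [0.0197,-0.0033,0,0,0,0,1],
    [0.0237,-0.004,0,0,0,0,1],
    [0.0276,-0.0046,0,0,0,0,1],
    [0.0315,-0.0053,0,0,0,0,1],
    [0.0355,-0.006,0,0,0,0,1],
  ],
)

```text
time_s: 5.72
ee_pos: [479.9, -33.9, 40.0]
ee_rot: [180.0, -10.0, -9.5]
force: [-1.6, 0.7, -0.6]
gripper_width: 91.0
gripper_force: 1.2
```

send_rows(
  motion=[
    [0.001,-0.0002,0,0,0,0,1],
    [0.002,-0.0004,0,0,0,0,1],
    [0.003,-0.0005,0,0,0,0,1],
    [0.0039,-0.0007,0,0,0,0,1],
  ],
)

```text
time_s: 6.22
ee_pos: [481.7, -34.3, 40.0]
ee_rot: [180.0, -10.0, -9.5]
force: [-1.5, 0.8, -0.5]
gripper_width: 91.3
gripper_force: 1.2
```

send_rows(
  motion=[
    [0.001,-0.0002,0,0,0,0,1],
    [0.002,-0.0004,0,0,0,0,1],
  ],
)

```text
time_s: 6.48
ee_pos: [482.8, -34.5, 40.0]
ee_rot: [180.0, -10.0, -9.5]
force: [-2.6, -0.6, -0.5]
gripper_width: 91.0
gripper_force: 1.2
```

send_rows(
  motion=[
    [0.001,-0.0002,0,0,0,0,1],
    [0.002,-0.0004,0,0,0,0,1],
    [0.003,-0.0005,0,0,0,0,1],
  ],
)

```text
time_s: 6.85
ee_pos: [484.3, -34.7, 40.0]
ee_rot: [180.0, -10.0, -9.5]
force: [-3.0, 0.1, -0.8]
gripper_width: 91.3
gripper_force: 1.2
```

send_rows(
  motion=[
    [0.001,-0.0002,0,0,0,0,1],
    [0.002,-0.0004,0,0,0,0,1],
  ],
)

```text
time_s: 7.1
ee_pos: [485.2, -34.9, 40.0]
ee_rot: [180.0, -10.0, -9.5]
force: [-1.8, 1.4, -0.4]
gripper_width: 91.4
gripper_force: 1.2
```

send_rows(
  motion=[
    [0.001,-0.0002,0,0,0,0,1],
    [0.001,-0.0002,0,0,0,0,1],
  ],
)

```text
time_s: 7.35
ee_pos: [485.8, -35.1, 40.0]
ee_rot: [180.0, -10.0, -9.5]
force: [-2.2, 0.5, -0.6]
gripper_width: 91.4
gripper_force: 1.1
```

send_rows(
  motion=[
    [0.001,-0.0002,0,0,0,0,1],
    [0.002,-0.0004,0,0,0,0,1],
  ],
)

```text
time_s: 7.6
ee_pos: [486.7, -35.2, 40.0]
ee_rot: [180.0, -10.0, -9.5]
force: [-1.5, -0.8, -1.2]
gripper_width: 91.2
gripper_force: 1.2
```

send_rows(
  motion=[
    [0.001,-0.0002,0,0,0,0,1],
    [0.0015,-0.0003,0,0,0,0,1],
  ],
)

```text
time_s: 7.85
ee_pos: [487.5, -35.4, 40.0]
ee_rot: [180.0, -10.0, -9.5]
force: [-2.5, 0.5, -1.3]
gripper_width: 91.1
gripper_force: 1.2
```

send_rows(
  motion=[
    [0.001,-0.0002,0,0,0,0,1],
    [0.001,-0.0002,0,0,0,0,1],
  ],
)

```text
time_s: 8.1
ee_pos: [487.9, -35.5, 40.0]
ee_rot: [180.0, -10.0, -9.5]
force: [-2.2, 0.6, -0.6]
gripper_width: 91.4
gripper_force: 1.4
```

send_rows(
  motion=[
    [0.001,-0.0002,0,0,0,0,1],
    [0.002,-0.0004,0,0,0,0,1],
  ],
)

```text
time_s: 8.35
ee_pos: [488.0, -35.5, 39.8]
ee_rot: [180.0, -9.9, -9.5]
force: [-5.7, 0.9, 2.8]
gripper_width: 91.3
gripper_force: 3.1
```

send_rows(
  motion=[
    [0.001,-0.0002,0,0,0,0,1],
    [0.002,-0.0004,0,0,0,0,1],
  ],
)

```text
time_s: 8.6
ee_pos: [488.2, -35.6, 39.8]
ee_rot: [180.0, -9.8, -9.5]
force: [-8.7, 2.1, 5.8]
gripper_width: 91.4
gripper_force: 4.3
```

send_rows(
  motion=[
    [0.001,-0.0002,0,0,0,0,1],
    [0.001,-0.0002,0,0,0,0,1],
  ],
)

```text
time_s: 8.85
ee_pos: [488.2, -35.6, 39.7]
ee_rot: [180.0, -9.7, -9.5]
force: [-8.8, 1.9, 7.1]
gripper_width: 91.2
gripper_force: 4.6
```

send_rows(
  motion=[
    [-0.02,0.0033,0,0,0,0,1],
    [-0.1,0.0166,0,0,0,0,1],
    [-0.1,0.0166,0.1,0.01,0.08,0,1],
    [-0.1,0.0166,0.22,0.028,0.164,0,1],
    [-0.15,0.0166,0.34,0.028,0.164,0,1],
    [-0.2,0.0166,0.46,0.028,0.164,0,1],
    [-0.25,0.0166,0.54,0.028,0.164,0,1],
    [-0.25,0.0166,0.54,0.028,0.164,0,1],
  ],
)

```text
time_s: 9.85
ee_pos: [367.1, -28.1, 314.1]
ee_rot: [-180.0, -0.7, -9.6]
force: [0.7, -0.2, -0.6]
gripper_width: 91.0
gripper_force: 0.0
```

```bash
python3 - <<'E'
from h import *
C=np.array([604.9,-50.8]);y=np.radians(-9.56);ux=np.array([np.cos(y),np.sin(y)]);uy=np.array([-ux[1],ux[0]])
s=env.state();print(s['ee_pos'],s['ee_rot'],s['force'],s['time_s'])
f=grab('top');k,n,lo,hi=book(f,C,ux,uy);print(k,lo,hi,n.round(1).tolist())
g=grab('scene')
a=cv2.resize(f['pixels'][175:295,250:400],(600,480),interpolation=2);b=cv2.resize(g['pixels'][200:340,262:402],(480,480),interpolation=2)
cv2.imwrite('pics/c4.png',cv2.resize(np.hstack([a,b]),(800,356))[:,:,::-1])
E
```

```text
[367.05764499 -28.0708809  314.10747054] [-179.97942284   -0.71483727   -9.56175603] [ 0.66956606 -0.20486353 -0.64379351] 9.85
[-9.24206626e-04 -1.02239115e+02] -95.29857361709253 86.87354255232817 [[-85.0, -101.8], [-77.0, -102.4], [-69.0, -101.8], [-61.0, -102.5], [-53.0, -101.9], [-45.0, -102.6], [-37.0, -102.0], [-29.0, -102.7], [-21.0, -101.7], [-13.0, -102.8], [-5.0, -101.8], [3.0, -102.5], [11.0, -101.9], [19.0, -102.6], [27.0, -102.0], [35.0, -102.7], [43.0, -101.8], [51.0, -102.8], [59.0, -101.9], [67.0, -102.6], [75.0, -102.0], [83.0, -102.3]]
```

View pics/c4.png

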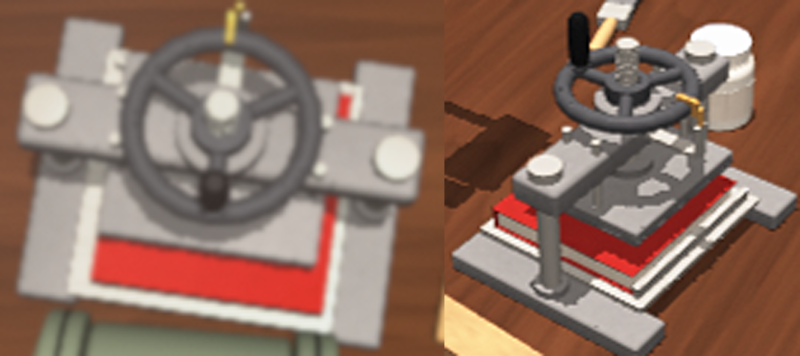

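The book now sits flush and square against the back stop. Next is the handle.

send_rows(
  motion=[
    [0.12,-0.011,0,0.002,0.012,0,0.1],
    [0.24,-0.023,0,0.002,0.012,0,0.1],
    [0.362,-0.034,0,0.002,0.012,0,0.1],
    [0.362,-0.034,0,0.002,0.012,0,0.1],
    [0.362,-0.034,0,0.002,0.012,0,0.1],
  ],
)

```text
time_s: 10.58
ee_pos: [546.0, -44.6, 307.8]
ee_rot: [180.0, 1.0, -9.5]
force: [0.0, -0.7, 0.6]
gripper_width: 50.5
gripper_force: 0.0
```

```bash
python3 - <<'E'
from h import *
s=env.state();print(s['ee_pos'],s['ee_rot'])
f=grab('wrist')
from scipy.spatial.transform import Rotation as Rr
img=f['pixels'];T=np.array(f['T_tool_cam'])
vv,uu=np.mgrid[0:480:2,0:640:2];uv=np.c_[uu.ravel(),vv.ravel()]
d=f['depth'][uv[:,1],uv[:,0]];ok=d>0;P=rays(f,uv)*d[:,None]
P=P@T[:3,:3].T+T[:3,3];W=P@Rr.from_euler('xyz',s['ee_rot'],degrees=True).as_matrix().T+s['ee_pos']
k=ok&(W[:,2]>215)&(W[:,2]<266)&(abs(W[:,0]-550)<40)&(abs(W[:,1]+45)<40)&(img[uv[:,1],uv[:,0]].max(1)<90)
print(k.sum());q=W[k]
if k.sum():print(q.min(0),q.max(0)); t=q[:,2]>254;print('top',t.sum(),q[t].min(0),q[t].max(0))
E
```

```text
[546.01846313 -44.61148534 307.77420496] [179.97399874   0.96834734  -9.53356815]
255
[539.88034853 -57.11580563 215.69363965] [561.20480411 -35.92412386 260.59417966]
top 129 [541.90133774 -54.92235394 254.04169808] [559.61533844 -37.43152063 260.59417966]
```

send_rows(
  motion=[
    [0.009,-0.003,-0.06,-0.003,-0.016,0,0.1],
    [0.009,-0.003,-0.14,-0.003,-0.016,0,0.1],
    [0.009,-0.003,-0.188,-0.003,-0.016,0,0.1],
    [0.009,-0.003,-0.188,-0.003,-0.016,0,0.1],
    [0.009,-0.003,-0.188,-0.003,-0.016,0,0.1],
  ],
)

```text
time_s: 11.25
ee_pos: [551.2, -46.2, 217.7]
ee_rot: [180.0, -0.4, -9.5]
force: [-0.4, 0.5, 0.1]
gripper_width: 50.4
gripper_force: 0.0
```

send_rows(
  motion=[
    [0,0,0,0,0,0,-0.6],
    [0,0,0,0,0,0,-0.7],
    [0,0,0,0,0,0,-0.7],
    [0,0,0,0,0,0,-0.7],
    [0,0,0,0,0,0,-0.7],
  ],
  squeeze=25,
)

```text
time_s: 11.88
ee_pos: [551.2, -45.9, 216.3]
ee_rot: [-180.0, -0.3, -9.5]
force: [0.0, 0.6, 3.3]
gripper_width: 21.9
gripper_force: 25.0
```

```bash
cat > circ.py <<'E'
import numpy as np,sys
a0,n,st=map(float,sys.argv[1:4]);R=58
a=np.radians(a0);b=np.radians(a0-st*np.arange(1,int(n)+1))
print(', '.join('[%.4f, %.4f, 0, 0, 0, 0, -0.7]'%((R*(np.cos(x)-np.cos(a))/500),R*(np.sin(x)-np.sin(a))/500) for x in b))
E
python3 circ.py 174.5 12 7.5
```

```text
[0.0024, 0.0150, 0, 0, 0, 0, -0.7], [0.0068, 0.0295, 0, 0, 0, 0, -0.7], [0.0130, 0.0433, 0, 0, 0, 0, -0.7], [0.0210, 0.0562, 0, 0, 0, 0, -0.7], [0.0306, 0.0680, 0, 0, 0, 0, -0.7], [0.0417, 0.0784, 0, 0, 0, 0, -0.7], [0.0540, 0.0873, 0, 0, 0, 0, -0.7], [0.0674, 0.0944, 0, 0, 0, 0, -0.7], [0.0816, 0.0998, 0, 0, 0, 0, -0.7], [0.0963, 0.1033, 0, 0, 0, 0, -0.7], [0.1114, 0.1048, 0, 0, 0, 0, -0.7], [0.1266, 0.1043, 0, 0, 0, 0, -0.7]
```

send_rows(
  motion=[
    [0.0024,0.015,0,0,0,0,-0.7],
    [0.0068,0.0295,0,0,0,0,-0.7],
    [0.013,0.0433,0,0,0,0,-0.7],
    [0.021,0.0562,0,0,0,0,-0.7],
  ],
)

```text
time_s: 12.38
ee_pos: [560.7, -20.0, 216.3]
ee_rot: [179.7, -0.2, -9.5]
force: [-3.0, -6.1, 4.3]
gripper_width: 21.9
gripper_force: 25.0
```

```bash
python3 circ.py 144.5 10 7.5
```

```text
[0.0096, 0.0118, 0, 0, 0, 0, -0.7], [0.0207, 0.0221, 0, 0, 0, 0, -0.7], [0.0330, 0.0310, 0, 0, 0, 0, -0.7], [0.0463, 0.0382, 0, 0, 0, 0, -0.7], [0.0605, 0.0436, 0, 0, 0, 0, -0.7], [0.0753, 0.0470, 0, 0, 0, 0, -0.7], [0.0904, 0.0486, 0, 0, 0, 0, -0.7], [0.1056, 0.0481, 0, 0, 0, 0, -0.7], [0.1205, 0.0457, 0, 0, 0, 0, -0.7], [0.1351, 0.0413, 0, 0, 0, 0, -0.7]
```

send_rows(
  motion=[
    [0.0096,0.0118,0,0,0,0,-0.7],
    [0.0207,0.0221,0,0,0,0,-0.7],
    [0.033,0.031,0,0,0,0,-0.7],
    [0.0463,0.0382,0,0,0,0,-0.7],
    [0.0605,0.0436,0,0,0,0,-0.7],
    [0.0753,0.047,0,0,0,0,-0.7],
    [0.0904,0.0486,0,0,0,0,-0.7],
    [0.1056,0.0481,0,0,0,0,-0.7],
  ],
)

```text
time_s: 13.38
ee_pos: [612.2, 5.5, 216.3]
ee_rot: [179.8, 0.0, -9.5]
force: [-7.4, -1.9, 5.5]
gripper_width: 21.6
gripper_force: 25.0
```

```bash
python3 circ.py 84.5 12 7.5;python3 circ.py -5.5 8 7.5; python3 circ.py -65.5 6 5;
```

```text
[0.0150, -0.0024, 0, 0, 0, 0, -0.7], [0.0295, -0.0068, 0, 0, 0, 0, -0.7], [0.0433, -0.0130, 0, 0, 0, 0, -0.7], [0.0562, -0.0210, 0, 0, 0, 0, -0.7], [0.0680, -0.0306, 0, 0, 0, 0, -0.7], [0.0784, -0.0417, 0, 0, 0, 0, -0.7], [0.0873, -0.0540, 0, 0, 0, 0, -0.7], [0.0944, -0.0674, 0, 0, 0, 0, -0.7], [0.0998, -0.0816, 0, 0, 0, 0, -0.7], [0.1033, -0.0963, 0, 0, 0, 0, -0.7], [0.1048, -0.1114, 0, 0, 0, 0, -0.7], [0.1043, -0.1266, 0, 0, 0, 0, -0.7]
[-0.0024, -0.0150, 0, 0, 0, 0, -0.7], [-0.0068, -0.0295, 0, 0, 0, 0, -0.7], [-0.0130, -0.0433, 0, 0, 0, 0, -0.7], [-0.0210, -0.0562, 0, 0, 0, 0, -0.7], [-0.0306, -0.0680, 0, 0, 0, 0, -0.7], [-0.0417, -0.0784, 0, 0, 0, 0, -0.7], [-0.0540, -0.0873, 0, 0, 0, 0, -0.7], [-0.0674, -0.0944, 0, 0, 0, 0, -0.7]
[-0.0094, -0.0038, 0, 0, 0, 0, -0.7], [-0.0191, -0.0067, 0, 0, 0, 0, -0.7], [-0.0290, -0.0089, 0, 0, 0, 0, -0.7], [-0.0390, -0.0101, 0, 0, 0, 0, -0.7], [-0.0491, -0.0104, 0, 0, 0, 0, -0.7], [-0.0592, -0.0099, 0, 0, 0, 0, -0.7]
```

send_rows(
  motion=[
    [0.015,-0.0024,0,0,0,0,-0.7],
    [0.0295,-0.0068,0,0,0,0,-0.7],
    [0.0433,-0.013,0,0,0,0,-0.7],
    [0.0562,-0.021,0,0,0,0,-0.7],
    [0.068,-0.0306,0,0,0,0,-0.7],
    [0.0784,-0.0417,0,0,0,0,-0.7],
    [0.0873,-0.054,0,0,0,0,-0.7],
    [0.0944,-0.0674,0,0,0,0,-0.7],
    [0.0998,-0.0816,0,0,0,0,-0.7],
    [0.1033,-0.0963,0,0,0,0,-0.7],
    [0.1048,-0.1114,0,0,0,0,-0.7],
    [0.1043,-0.1266,0,0,0,0,-0.7],
  ],
)

```text
time_s: 14.88
ee_pos: [666.8, -54.8, 216.4]
ee_rot: [-179.8, -0.3, -9.5]
force: [0.1, 6.5, 2.3]
gripper_width: 22.2
gripper_force: 25.0
```

send_rows(
  motion=[
    [-0.0024,-0.015,0,0,0,0,-0.7],
    [-0.0068,-0.0295,0,0,0,0,-0.7],
    [-0.013,-0.0433,0,0,0,0,-0.7],
    [-0.021,-0.0562,0,0,0,0,-0.7],
    [-0.0306,-0.068,0,0,0,0,-0.7],
    [-0.0417,-0.0784,0,0,0,0,-0.7],
    [-0.054,-0.0873,0,0,0,0,-0.7],
    [-0.0674,-0.0944,0,0,0,0,-0.7],
  ],
)

```text
time_s: 15.88
ee_pos: [635.5, -104.0, 216.4]
ee_rot: [-179.9, -0.6, -9.5]
force: [6.8, 2.0, 0.1]
gripper_width: 21.7
gripper_force: 25.0
```

send_rows(
  motion=[
    [-0.0094,-0.0038,0,0,0,0,-0.7],
    [-0.0191,-0.0067,0,0,0,0,-0.7],
    [-0.029,-0.0089,0,0,0,0,-0.7],
    [-0.039,-0.0101,0,0,0,0,-0.7],
    [-0.0491,-0.0104,0,0,0,0,-0.7],
    [-0.0592,-0.0099,0,0,0,0,-0.7],
  ],
)

```text
time_s: 16.62
ee_pos: [605.9, -110.4, 216.4]
ee_rot: [179.9, -0.7, -9.5]
force: [6.1, -1.6, 0.2]
gripper_width: 21.5
gripper_force: 25.0
```

```bash
python3 circ.py -95.5 5 5;python3 circ.py -120.5 4 5; python3 circ.py -140.5 4 5; python3 circ.py -160.5 4 3; python3 - <<'E'
from h import *
f=grab('top');g=grab('scene');save(f,'t5.png');save(g,'s5.png');print(env.state()['force'],env.state()['ee_pos'])
E
```

```text
[-0.0100, 0.0014, 0, 0, 0, 0, -0.7], [-0.0199, 0.0037, 0, 0, 0, 0, -0.7], [-0.0295, 0.0068, 0, 0, 0, 0, -0.7], [-0.0388, 0.0108, 0, 0, 0, 0, -0.7], [-0.0478, 0.0155, 0, 0, 0, 0, -0.7]
[-0.0085, 0.0055, 0, 0, 0, 0, -0.7], [-0.0165, 0.0117, 0, 0, 0, 0, -0.7], [-0.0239, 0.0186, 0, 0, 0, 0, -0.7], [-0.0306, 0.0262, 0, 0, 0, 0, -0.7]
[-0.0061, 0.0081, 0, 0, 0, 0, -0.7], [-0.0115, 0.0167, 0, 0, 0, 0, -0.7], [-0.0160, 0.0257, 0, 0, 0, 0, -0.7], [-0.0198, 0.0351, 0, 0, 0, 0, -0.7]
[-0.0019, 0.0058, 0, 0, 0, 0, -0.7], [-0.0034, 0.0116, 0, 0, 0, 0, -0.7], [-0.0047, 0.0176, 0, 0, 0, 0, -0.7], [-0.0057, 0.0236, 0, 0, 0, 0, -0.7]
[ 4.09948558 -2.49377702  0.89764558] [ 604.93215299 -110.31965253  216.42146411]
```

send_rows(
  motion=[
    [-0.01,0.0014,0,0,0,0,-0.7],
    [-0.0199,0.0037,0,0,0,0,-0.7],
    [-0.0295,0.0068,0,0,0,0,-0.7],
    [-0.0388,0.0108,0,0,0,0,-0.7],
    [-0.0478,0.0155,0,0,0,0,-0.7],
  ],
)

```text
time_s: 17.35
ee_pos: [581.1, -103.4, 216.4]
ee_rot: [179.8, -0.5, -9.5]
force: [4.7, -3.9, 0.9]
gripper_width: 22.2
gripper_force: 25.0
```

send_rows(
  motion=[
    [-0.0085,0.0055,0,0,0,0,-0.7],
    [-0.0165,0.0117,0,0,0,0,-0.7],
    [-0.0239,0.0186,0,0,0,0,-0.7],
    [-0.0306,0.0262,0,0,0,0,-0.7],
  ],
)

```text
time_s: 17.85
ee_pos: [565.2, -90.7, 216.4]
ee_rot: [179.7, -0.5, -9.5]
force: [3.7, -4.5, 1.4]
gripper_width: 22.2
gripper_force: 25.0
```

send_rows(
  motion=[
    [-0.0061,0.0081,0,0,0,0,-0.7],
    [-0.0115,0.0167,0,0,0,0,-0.7],
    [-0.016,0.0257,0,0,0,0,-0.7],
    [-0.0198,0.0351,0,0,0,0,-0.7],
  ],
)

```text
time_s: 18.35
ee_pos: [555.0, -74.0, 216.4]
ee_rot: [179.6, -0.4, -9.5]
force: [2.2, -8.6, 1.1]
gripper_width: 21.8
gripper_force: 25.0
```

send_rows(
  motion=[
    [-0.0019,0.0058,0,0,0,0,-0.7],
    [-0.0034,0.0116,0,0,0,0,-0.7],
    [-0.0047,0.0176,0,0,0,0,-0.7],
    [-0.0057,0.0236,0,0,0,0,-0.7],
  ],
)

```text
time_s: 18.85
ee_pos: [551.7, -62.7, 216.4]
ee_rot: [179.6, -0.4, -9.5]
force: [1.5, -9.3, 3.4]
gripper_width: 21.7
gripper_force: 25.0
```

```bash
python3 circ.py -172.5 4 3; python3 - <<'E'
from h import *
g=grab('scene');f=grab('top')
a=cv2.resize(f['pixels'][168:228,290:360],(700,600),interpolation=2);b=cv2.resize(g['pixels'][215:275,320:390],(700,600),interpolation=2)
cv2.imwrite('pics/c6.png',cv2.resize(np.hstack([a,b]),(800,343))[:,:,::-1])
E
```

```text
[-0.0006, 0.0060, 0, 0, 0, 0, -0.7], [-0.0010, 0.0121, 0, 0, 0, 0, -0.7], [-0.0010, 0.0182, 0, 0, 0, 0, -0.7], [-0.0006, 0.0242, 0, 0, 0, 0, -0.7]
```

View pics/c6.png

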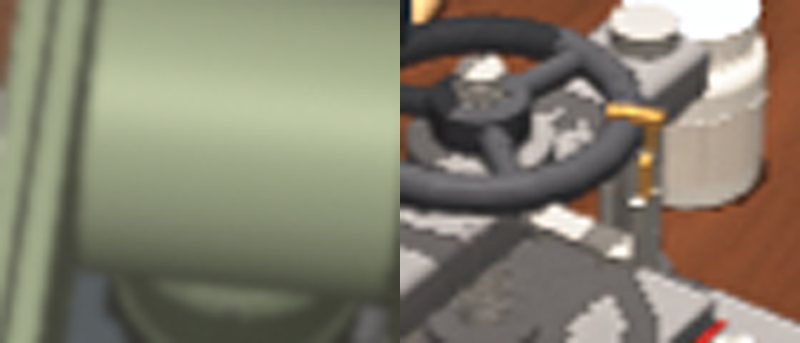

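send_rows(
  motion=[
    [-0.0006,0.006,0,0,0,0,-0.7],
    [-0.001,0.0121,0,0,0,0,-0.7],
    [-0.001,0.0182,0,0,0,0,-0.7],
    [-0.0006,0.0242,0,0,0,0,-0.7],
  ],
)

```text
time_s: 19.45
ee_pos: [550.8, -51.0, 216.4]
ee_rot: [179.5, -0.3, -9.5]
force: [-1.0, -10.9, 3.1]
gripper_width: 22.1
gripper_force: 25.0
```

```bash
python3 circ.py -184.5 6 1; python3 - <<'E'
from h import *
g=grab('scene')
C=np.array([608.4,-51.6])
y=np.radians(-9.56)
I=[C[0]+79.5*np.cos(y),C[1]+79.5*np.sin(y),200.5]
print(I,env.state()['force'],'idx proj',proj(g,[I]),(proj(g,[I])[0]-[335,215])*16)
for d in (10,5,-5):
    print(d,proj(g,[[C[0]+79.5*np.cos(y+np.radians(d)),C[1]+79.5*np.sin(y+np.radians(d)),200.5]]))
cv2.imwrite('pics/c7.png',cv2.resize(g['pixels'][215:250,335:385],(800,560),interpolation=2)[:,:,::-1])
E
```

```text
[0.0002, 0.0020, 0, 0, 0, 0, -0.7], [0.0004, 0.0040, 0, 0, 0, 0, -0.7], [0.0006, 0.0060, 0, 0, 0, 0, -0.7], [0.0009, 0.0080, 0, 0, 0, 0, -0.7], [0.0012, 0.0100, 0, 0, 0, 0, -0.7], [0.0016, 0.0120, 0, 0, 0, 0, -0.7]
[np.float64(686.7959217546227), np.float64(-64.80338790777125), 200.5] [ -0.14873686 -10.77499289   2.57511792] idx proj [[359.81875415 242.11235731]] [397.10006636 433.79771688]
10 [[362.5621144  239.39676462]]
5 [[361.30408043 240.78485035]]
-5 [[358.11605274 243.36754352]]
```

View pics/c7.png

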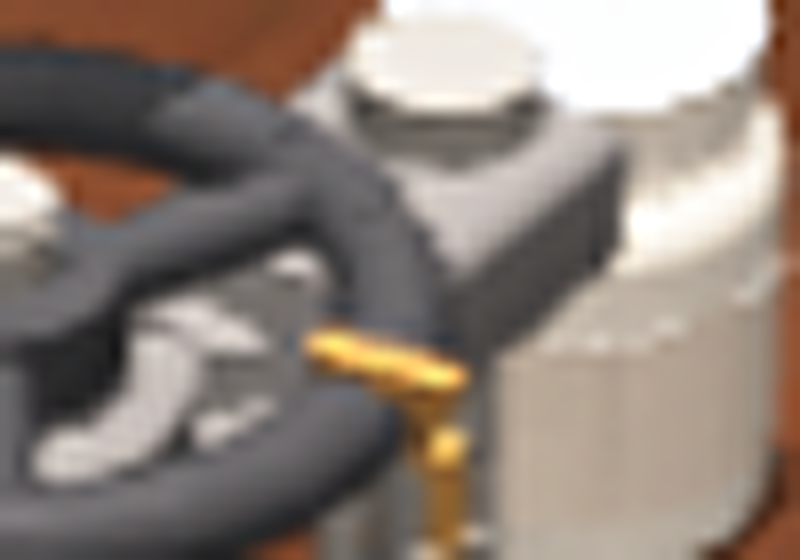

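send_rows(
  motion=[
    [0.0004,0.004,0,0,0,0,-0.7],
    [0.0009,0.008,0,0,0,0,-0.7],
    [0.0016,0.012,0,0,0,0,-0.7],
    [0.0016,0.012,0,0,0,0,-0.7],
  ],
)

```text
time_s: 20.0
ee_pos: [551.3, -44.9, 216.4]
ee_rot: [179.5, -0.3, -9.5]
force: [-1.4, -10.5, 2.8]
gripper_width: 21.9
gripper_force: 25.0
```

```bash
python3 circ.py -190.5 4 1; python3 - <<'E'
from h import *
print(env.state()['ee_pos'])
g=grab('scene')
cv2.imwrite('pics/c8.png',cv2.resize(g['pixels'][215:250,335:385],(800,560),interpolation=2)[:,:,::-1])
E
```

```text
[0.0004, 0.0020, 0, 0, 0, 0, -0.7], [0.0008, 0.0040, 0, 0, 0, 0, -0.7], [0.0013, 0.0059, 0, 0, 0, 0, -0.7], [0.0018, 0.0079, 0, 0, 0, 0, -0.7]
[551.31311147 -44.90665451 216.37938063]
```

View pics/c8.png

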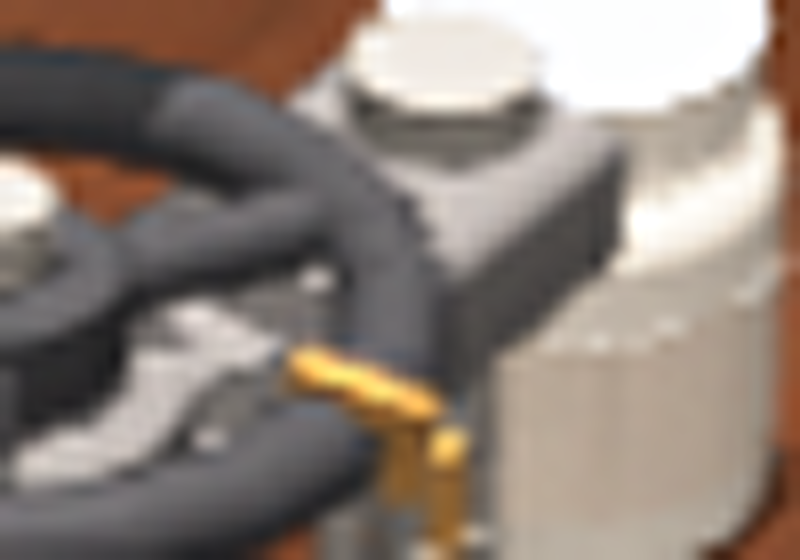

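```bash
python3 - <<'E'
from h import *
f=grab('top');g=grab('scene')
def tri(a,b):
    A=[];
    for F,p in((f,a),(g,b)):
        r=rays(F,[p])[0];P=np.c_[F['R'],F['t']];A+=[r[0]*P[2]-P[0],r[1]*P[2]-P[1]]
    X=np.linalg.svd(np.array(A))[2][-1];return X[:3]/X[3]
def yel(img,box):
    h=cv2.cvtColor(img,cv2.COLOR_RGB2HSV);x0,x1,y0,y1=box;m=(h[...,0]>13)&(h[...,0]<32)&(h[...,1]>100)&(h[...,2]>110)
    v,u=np.where(m);k=(u>=x0)&(u<x1)&(v>=y0)&(v<y1);return np.c_[u,v][k]
t=cv2.imread('pics/top1.png')[:,:,::-1];s=cv2.imread('pics/scene1.png')[:,:,::-1]
print('scene0',yel(s,(345,385,215,265)).tolist())
print('now',yel(g['pixels'],(345,375,225,255)).tolist())
for a in ([330.5,176.5],[330.9,176.8]): print('blade',tri(a,[362.9,242.3]))
E
```

```text
scene0 [[353, 237], [354, 237], [355, 237], [356, 237], [353, 238], [354, 238], [355, 238], [356, 238], [357, 238], [358, 238], [359, 238], [360, 238], [355, 239], [356, 239], [357, 239], [358, 239], [359, 239], [360, 239], [361, 239], [358, 240], [359, 240], [360, 240], [361, 240], [362, 240], [359, 241], [360, 241], [361, 241], [362, 241], [360, 242], [361, 242], [362, 242], [363, 242], [360, 243], [361, 243], [362, 243], [363, 243], [360, 244], [361, 244], [362, 244], [363, 244], [359, 245], [360, 245], [361, 245], [362, 245], [363, 245], [361, 246], [362, 246], [363, 246], [362, 247], [363, 247], [362, 248], [363, 248], [362, 249], [363, 249]]
now [[353, 237], [354, 237], [355, 237], [356, 237], [353, 238], [354, 238], [355, 238], [356, 238], [357, 238], [358, 238], [355, 239], [356, 239], [357, 239], [358, 239], [359, 239], [360, 239], [361, 239], [356, 240], [357, 240], [358, 240], [359, 240], [360, 240], [361, 240], [362, 240], [358, 241], [359, 241], [360, 241], [361, 241], [360, 242], [361, 242], [362, 242], [363, 242], [359, 243], [360, 243], [361, 243], [362, 243], [363, 243], [359, 244], [360, 244], [361, 244], [362, 244], [363, 244], [359, 245], [360, 245], [361, 245], [362, 245], [363, 245], [359, 246], [360, 246], [361, 246], [362, 246], [363, 246], [362, 247], [363, 247], [362, 248], [363, 248], [362, 249], [363, 249]]
blade [694.16195964 -65.25678405 202.09130873]
blade [693.88713344 -65.82932642 202.17898439]
```

send_rows(
  motion=[
    [0.0004,0.002,0,0,0,0,-0.7],
    [0.0008,0.004,0,0,0,0,-0.7],
    [0.0011,0.0052,0,0,0,0,-0.7],
    [0.0011,0.0052,0,0,0,0,-0.7],
  ],
)

```text
time_s: 20.65
ee_pos: [551.6, -42.6, 216.4]
ee_rot: [179.5, -0.3, -9.5]
force: [-1.1, -10.1, 3.2]
gripper_width: 21.8
gripper_force: 25.0
```

send_rows(
  motion=[
    [-0.0004,-0.002,0,0,0,0,-0.7],
    [-0.0008,-0.0038,0,0,0,0,-0.7],
    [-0.0008,-0.0038,0,0,0,0,-0.7],
  ],
)

```text
time_s: 21.02
ee_pos: [551.6, -42.7, 216.3]
ee_rot: [179.7, -0.3, -9.5]
force: [-0.6, -5.2, 2.8]
gripper_width: 21.9
gripper_force: 25.0
```

send_rows(
  motion=[
    [0,0,0,0,0,0,0.1],
    [0,0,0,0,0,0,0.1],
    [0,0,0,0,0,0,0.1],
    [0,0,0.06,0,0,0,0.1],
    [0,0,0.12,0,0,0,0.1],
    [0,0,0.2,0,0,0,0.1],
    [-0.1,0,0.22,0,0,0,0.1],
    [-0.2,0,0.22,0,0,0,0.1],
    [-0.3,0,0.22,0,0,0,0.1],
    [-0.4,0,0.22,0,0,0,0.1],
    [-0.4,0,0.22,0,0,0,0.1],
  ],
)

```text
time_s: 22.4
ee_pos: [349.1, -40.1, 326.5]
ee_rot: [180.0, -0.3, -9.6]
force: [1.5, 1.0, -0.5]
gripper_width: 49.9
gripper_force: 0.0
```

```bash
python3 - <<'E'
from h import *
f=grab('top');g=grab('scene')
C=np.array([606.6,-51.1]);y=np.radians(-9.56);ux=np.array([np.cos(y),np.sin(y)]);uy=np.array([-ux[1],ux[0]])
k,n,lo,hi=book(f,C,ux,uy);print(k,lo,hi)
h=cv2.cvtColor(f['pixels'],cv2.COLOR_RGB2HSV);m=(h[...,0]>15)&(h[...,0]<32)&(h[...,1]>90)&(h[...,2]>110)
v,u=np.where(m);q=(u>315)&(u<340)&(v<195)&(v>170);u,v=u[q],v[q]
for r in range(v.min(),v.max()+1): print(r,u[v==r].tolist())
W=onplane(f,np.c_[u,v],202)[:,:2]-C
print(np.degrees(np.arctan2(W@uy,W@ux)).round(1).tolist());print(np.hypot(*W.T).round().tolist())
a=cv2.resize(f['pixels'][170:270,285:365],(480,600),interpolation=2);b=cv2.resize(g['pixels'][215:250,340:380],(686,600),interpolation=2)
cv2.imwrite('pics/c9.png',cv2.resize(np.hstack([a,b]),(800,412))[:,:,::-1])
E
```

```text
[-1.34481433e-03 -1.03981684e+02] -95.40110231663778 86.88703962255678
175 [330, 331]
176 [329, 330, 331, 332]
177 [329, 330, 331, 332]
178 [329, 330, 331, 332]
179 [329, 330, 331]
180 [329, 330]
181 [329, 330, 331]
182 [328, 329, 330, 331]
183 [327, 328, 329, 330, 331]
184 [327, 328, 329, 330, 331]
185 [328, 329, 330]
186 [328, 329, 330]
187 [327, 328, 329, 330]
188 [327, 328, 329, 330]
189 [327, 328, 329]
190 [328]
[0.9, -0.4, 2.1, 0.7, -0.6, -2.0, 2.0, 0.6, -0.8, -2.2, 1.8, 0.3, -1.1, -2.5, 1.6, 0.1, -1.3, 1.4, -0.1, 1.2, -0.3, -1.9, 2.6, 1.0, -0.6, -2.2, 4.2, 2.5, 0.8, -0.9, -2.5, 4.0, 2.3, 0.6, -1.2, -2.9, 2.1, 0.3, -1.5, 1.9, 0.0, -1.8, 3.6, 1.6, -0.3, -2.1, 3.4, 1.4, -0.6, -2.5, 3.2, 1.1, -0.9, 0.9]
[91.0, 92.0, 89.0, 89.0, 89.0, 90.0, 86.0, 87.0, 87.0, 87.0, 84.0, 84.0, 85.0, 85.0, 82.0, 82.0, 83.0, 80.0, 80.0, 77.0, 78.0, 78.0, 75.0, 75.0, 75.0, 76.0, 72.0, 73.0, 73.0, 73.0, 74.0, 70.0, 70.0, 71.0, 71.0, 71.0, 68.0, 68.0, 69.0, 66.0, 66.0, 67.0, 64.0, 64.0, 64.0, 64.0, 61.0, 62.0, 62.0, 62.0, 59.0, 59.0, 60.0, 57.0]
```

View pics/c9.png

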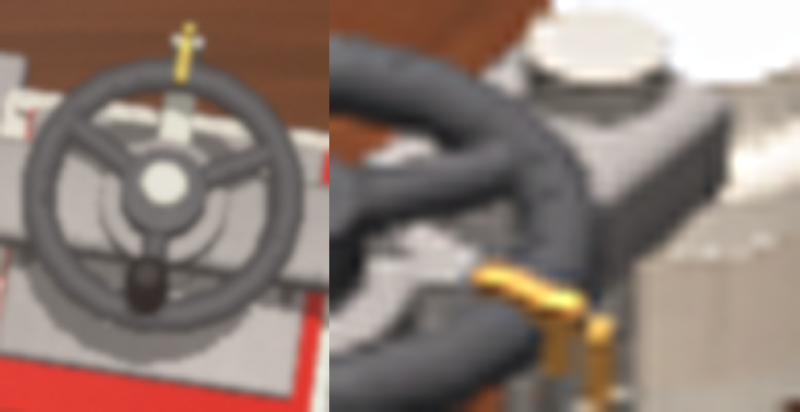

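The pointer now lines up with the index blade to within about 1°, the book is home and square, and the gripper is clear of everything.

```bash
python3 -c "
from workcell import env
print(env.job_done())"
```

```text
the job is handed in; nothing more can be done
None
```

The book is flat against the back stop and the press is wound down until the pointer meets the index to within about 1°; the job was handed in at about 22 s, and no verdict came back.

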